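# Change over three rolls at the label station

## Task

The three rolls at the label station stand in each other's places. Put the tall white label roll on the white-ringed bay of the carousel, the squat white label roll on the scale and the black ribbon roll on the round wooden plate, each upright in the middle of its place, parking a roll on the middle of the empty rubber mat on the way to free a place. Set the rolls down rather than dropping them, do not let the free-turning carousel turn, and leave its two spare cores as they stand.

Things in the scene. Friction and masses are not known exactly. Their poses are not given: they have to be found in the camera images.
- tall_roll: tall white paper label roll, solid upright cylinder 52 mm in diameter, 76 mm high, 0.11 to 0.23 kg; origin at the centre of its underside, z up along its axis; starts standing on the scale; belongs on the carousel's ringed bay
- squat_roll: squat white paper label roll, solid upright cylinder 62 mm in diameter, 30 mm high, 0.05 to 0.12 kg; origin at the centre of its underside, z up along its axis; starts standing on the round plate; belongs on the scale
- ribbon_roll: slim black print-ribbon roll, solid upright cylinder 36 mm in diameter, 64 mm high, 0.05 to 0.10 kg; origin at the centre of its underside, z up along its axis; starts standing on the carousel's ringed bay; belongs on the round plate
- bay (a point): the marked bay of the carousel, drawn as a flat white ring 77 mm in diameter on its grey disc; the point is the ring's centre on the disc's top face, 22 mm above the table; x points outward from the carousel's axis, which lies 55 mm from this point in -x; the disc is 190 mm in diameter
- carousel (a joint): turn of the carousel's disc about its vertical axis from where it stood at the start (rad, 0 at the start, counter-clockwise from above positive); it turns very easily (about 0.012 N m)
- scale: bench scale, white housing with a square aluminium platform 110 x 110 mm that does not move, its top 40 mm above the table; a low display (20 mm high) reaches to 90 mm from the centre in -x; origin on the table under the platform's centre, z up
- plate: round flat wooden plate, 100 mm in diameter, 6 mm thick, fixed to the table; origin at the centre of its underside, z up
- mat: empty black rubber mat, 110 mm (x) by 90 mm (y), 3 mm thick, fixed flat on the table: the free spot for parking a roll; origin at the centre of its underside, z up
- core_a: spare cardboard core standing on the carousel's disc, tube 29 mm in diameter, 26 mm high; origin at the centre of its underside; its centre is about 95 mm from the bay's centre
- core_b: second spare cardboard core standing on the carousel's disc, the same as core_a, on the other side
Not all that is in view belongs to the job. Several things look just like the plate: the one meant starts farthest from the robot's base. What is shaped like the squat_roll but green is not meant.

How it is judged (in metres and radians):
On the way:
1. one of the rolls has been parked on the rubber mat, upright and released, its centre within 30 mm of the mat's (((horizontal distance between tall_roll and mat below 0.03 m and z of tall_roll in the frame of mat below 0.01 m and angle between tall_roll's own z axis and vertical below 0.1 rad and contact force between the fingers and tall_roll below 0.1 N) or (horizontal distance between squat_roll and mat below 0.03 m and z of squat_roll in the frame of mat below 0.01 m and angle between squat_roll's own z axis and vertical below 0.1 rad and contact force between the fingers and squat_roll below 0.1 N) or (horizontal distance between ribbon_roll and mat below 0.03 m and z of ribbon_roll in the frame of mat below 0.01 m and angle between ribbon_roll's own z axis and vertical below 0.1 rad and contact force between the fingers and ribbon_roll below 0.1 N))), for 0.2 s.
At the end, for the whole second after the job is handed in: Tall roll on the ringed bay, squat roll on the scale, ribbon roll on the round plate: each upright (0.1 rad), centred within 15 mm, underside within 6 mm of the surface, released and at rest (below 0.02 m/s; carousel below 0.05 rad/s) (horizontal distance between tall_roll and bay below 0.015 m and z of tall_roll in the frame of bay between -0.006 and 0.006 m and angle between each of tall_roll, squat_roll, ribbon_roll's own z axis and vertical below 0.1 rad and linear speed of each of tall_roll, squat_roll, ribbon_roll below 0.02 m/s and contact force between the fingers and tall_roll below 0.1 N and horizontal distance between squat_roll and scale below 0.015 m and z of squat_roll in the frame of scale between 0.034 and 0.046 m and contact force between the fingers and squat_roll below 0.1 N and horizontal distance between ribbon_roll and plate below 0.015 m and z of ribbon_roll in the frame of plate between 0 and 0.012 m and contact force between the fingers and ribbon_roll below 0.1 N and velocity of joint carousel between -0.05 and 0.05 rad/s); the robot touches nothing.
It fails at once if a roll is dropped or knocked over (faster than 0.5 m/s while not gripped) ((contact force between the fingers and tall_roll below 0.05 N and linear speed of tall_roll above 0.5 m/s) or (contact force between the fingers and squat_roll below 0.05 N and linear speed of squat_roll above 0.5 m/s) or (contact force between the fingers and ribbon_roll below 0.05 N and linear speed of ribbon_roll above 0.5 m/s)).
It fails at once if the carousel is turned by more than 0.2 rad (value of joint carousel above 0.2 rad or value of joint carousel below -0.2 rad).
It fails at once if a spare core on the carousel is disturbed (moved more than 25 mm or tipped) ((distance of core_a from where it was at the start of the episode above 0.025 m or angle between core_a's own z axis and vertical above 0.4 rad) or (distance of core_b from where it was at the start of the episode above 0.025 m or angle between core_b's own z axis and vertical above 0.4 rad)).
It also fails if it takes over 115 s, if anything falls off the work surface, if the arm or the gripper's body presses on something with over 40 N, if the wrist force passes 120 N, or if a joint passes its speed limit or range.

## Robot

A 7-joint arm with a two-finger parallel gripper is mounted at the origin on the work surface. World frame = base frame: x ahead of the robot, y to its left, z up, the work surface at z = 0. Lengths are in mm, angles in rad, forces in N, time in s.
With the tool pointing down it reaches from about 425 to 925 mm from the base axis. Payload 6.8 kg.
Tool frame: the origin (TCP) lies at the very end of the fingers, on their centre line; the grasp point (between the pads) lies 19 mm behind it (r.tcp_to_grasp is the distance from the TCP to the grasp point, in mm); z points along the fingers, x is the direction in which the jaws open and shut, and the axes are right-handed (so a half turn about z gives the same grasp; the last joint's range is limited). The gripper opens to 88 mm and grips with 3 to 60 N. Pads are 20 mm wide; open, the fingers measure 115 mm over their backs; the gripper's body (75 mm by 178 mm) begins 61 mm behind the grasp point.
Start: joints at [1.022, 0.477, 0.022, 1.555, -0.011, 1.109, -0.083], TCP at [288.009, -610.49, 222.664] pointing down, gripper open.
Joint ranges: [-2.96, 2.96], [-0.34, 2.1], [-1.41, 1.46], [0.24, 2.44], [-1.37, 4.51], [0.17, 1.92], [-2.96, 2.96]. Speed limits (rad/s): [2.39, 2.39, 3.14, 3.14, 3.14, 3.14, 3.14].

## Interface

Orientations are given as [roll, pitch, yaw] about the fixed x, y, z axes, in that order (R = Rz(yaw) Ry(pitch) Rx(roll)).
In Python, from cell import r gives the robot as it stands.
- The arm moves only by the shell command python3 -m pendant 'ROWS' [FORCE]. ROWS is JSON, a list that holds one entry, the list of rows, each a list of 7 numbers: the turn, a rotation vector about the world's x, y, z each as a share of 8 degrees, from -1 to 1, then the shift along the world's x, y, z each as a share of 0.04 m, from -1 to 1, then the opening, from 0 (shut) to 1 (fully open). A call has exactly 10 rows; each row shifts and turns the commanded pose from where the row before left it; what a row does not reach is not made up. A row lasts 1/8 s, in which the tool goes at most 62.5 mm and 10.7 degrees, less where a joint would pass 70% of its speed; a pose out of reach is approached as far as the arm can. A call with a number of a shift or a turn outside -1 to 1 is refused whole. A call with a gripper value outside its range is refused whole. The fingers move at their own pace and stop on an object; FORCE is the grip in N (left out, the last holds). Time passes only in rows, so rows that do not move let the fingers close, or fill a call up. It gives the time, the measured TCP pose, the force and the opening at its end, in the units of the state.
- r.get_obs(): the state, without advancing time (a new reading comes with each control period).
- r.capture(name): name is "scene" or "top" or "wrist"; returns the picture (384x512x3 uint8, blue, green, red); there is no depth.
- r.camera_info(name): a dict with "intrinsics" (3x3 intrinsics, pixels), "extrinsics" (4x4, takes a point from camera to world coordinates). Camera axes: x right, y down, z forward; pixel columns grow to the right and rows downward; lengths in mm; the calibration is good to about 2 mm. A picture is of the moment at which its call begins: read the wrist's pose just before it. camera_info takes no time and is no camera call; for the wrist camera it gives the pose at the moment of the call.
- r.sign_off(): hands the job in, once; it reports no verdict.
The state is a dict: "time": time; "qpos": joint angles; "qd": joint speeds; "effort": joint torques, N m; "ee_pos": TCP position; "tool_rot": TCP orientation; "force": force on the tool from outside, world axes, zero at the start; "wrist_torque": the same for the moment, N m; "finger_gap": finger opening in mm.
Only numpy, scipy, OpenCV 4.12 (cv2) and the standard library are available. Lean on these libraries where they do the work, as an engineer would, in place of code of your own. Each camera call takes 0.05 s, during which the arm holds its last target. There are 200 camera calls.

## Working session

There is one attempt and no reset: what is moved stays moved. The work goes in short steps, Python scripts to look and compute and a shell command to move; the robot and the scene stay as the last step left them, time stands still between calls to the robot, and variables do not carry over. Pictures are saved under pics/ and viewed, about 12 in all and at most 16, crops included, and the job is handed in when it is done.

```bash
mkdir -p pics; ls
python3 - <<'E'
from cell import r
import cv2,numpy as np
o=r.get_obs(); print(o['time'],o['ee_pos'],o['tool_rot'],o['finger_gap'])
for n in ("scene","top"):
    i=r.camera_info(n); print(n,np.round(i['intrinsics'],1).tolist(),np.round(i['extrinsics'],3).tolist())
    cv2.imwrite(f"pics/{n}0.png",r.capture(n))
E
```

```text
pics
0.0 [ 287.73489388 -609.95673404  221.71169069] [ 3.14144837e+00  1.76007395e-03 -1.12994640e+00] 87.7990231575377
scene [[444.3, 0.0, 258.0], [0.0, 444.3, 188.5], [0.0, 0.0, 1.0]] [[0.34, 0.739, -0.581, 1171.964], [0.94, -0.262, 0.217, -212.572], [0.008, -0.62, -0.784, 991.542], [0.0, 0.0, 0.0, 1.0]]
top [[412.1, 0.0, 258.4], [0.0, 412.1, 196.7], [0.0, 0.0, 1.0]] [[0.002, -0.986, 0.168, 291.84], [-1.0, 0.001, 0.019, 35.025], [-0.019, -0.168, -0.986, 1285.624], [0.0, 0.0, 0.0, 1.0]]
```

View pics/scene0.png

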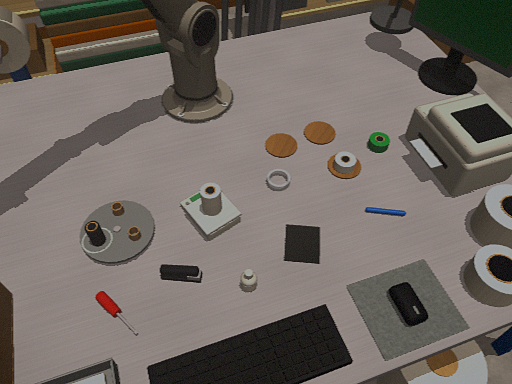

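View pics/top0.png

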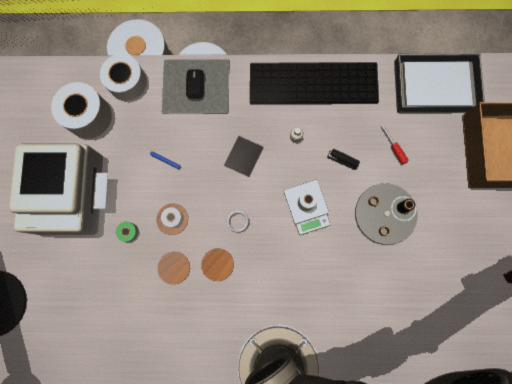

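The top view shows the scale with the tall roll at (308,202), the carousel at (386,213) with the ribbon roll at (406,205) and cores at (373,201) and (384,231), and the mat at (244,156). There are three plate candidates: (172,218), which carries the squat roll, and the empty ones at (174,268) and (217,264). The base is at (278,365), so (172,218) looks farthest. I'll confirm that in a crop and measure.

```bash
cat > h.py <<'E'
import numpy as np,cv2
from cell import r
def ray(n,uv,z,info=None):
    i=info or r.camera_info(n);K=np.array(i['intrinsics']);T=np.array(i['extrinsics'])
    d=T[:3,:3]@np.linalg.solve(K,[uv[0],uv[1],1.]);p=T[:3,3]
    return p+d*(z-p[2])/d[2]
def proj(n,P,info=None):
    i=info or r.camera_info(n);K=np.array(i['intrinsics']);T=np.array(i['extrinsics'])
    c=K@(T[:3,:3].T@(np.array(P,float)-T[:3,3]));return c[:2]/c[2]
def blobs(m,amin=30):
    m=m.astype(np.uint8)*255
    cs,_=cv2.findContours(m,cv2.RETR_EXTERNAL,cv2.CHAIN_APPROX_NONE)
    return [c for c in cs if cv2.contourArea(c)>amin]
E
python3 - <<'E'
from h import *
im=cv2.imread('pics/top0.png');hsv=cv2.cvtColor(im,cv2.COLOR_BGR2HSV)
H,S,V=[hsv[...,k].astype(int) for k in range(3)]
def show(name,m,z,amin,box):
    x0,y0,x1,y1=box
    mm=np.zeros(m.shape,bool);mm[y0:y1,x0:x1]=m[y0:y1,x0:x1]
    for c in blobs(mm,amin):
        h=cv2.convexHull(c); P=np.array([ray('top',p[0]+0.0,z)[:2] for p in h],np.float32)
        (cx,cy),(w,hh),a=cv2.minAreaRect(P); e=cv2.minEnclosingCircle(P)
        print(name,np.round(h[:,0].mean(0)),'rect',round(cx),round(cy),round(w),round(hh),round(a,1),'circ',np.round(e[0]),round(e[1]), 'dist',round(np.hypot(cx,cy)))
show('plate',(S>90)&(H<20)&(V>60),6,200,(140,190,245,300))
show('mat',(V<75),3,300,(215,125,275,185))
show('scale',(S<40)&(V>185),40,200,(270,170,345,245))
show('disc',(S<40)&(V>60)&(V<165),22,500,(345,170,430,255))
print('V bg',hsv[150,330],'disc',hsv[220,370],'ring',hsv[217,402:412].tolist())
c=cv2.resize(im[130:290,110:430],None,fx=2.5,fy=2.5,interpolation=cv2.INTER_CUBIC);cv2.imwrite('pics/crop1.png',c)
E
```

```text
plate [175. 268.] rect 290 321 94 96 0.2 circ [290. 321.] 49 dist 433
plate [218. 265.] rect 300 186 94 96 0.2 circ [300. 187.] 49 dist 352
plate [172. 219.] rect 440 333 93 94 45.9 circ [441. 332.] 48 dist 552
mat [247. 154.] rect 645 108 85 104 64.8 circ [644. 109.] 65 dist 654
scale [306. 202.] rect 500 -110 107 160 17.9 circ [ 501. -110.] 94 dist 512
disc [384. 211.] rect 455 -330 189 194 43.8 circ [ 454. -330.] 99 dist 562
V bg [  7  26 127] disc [ 21  24 147] ring [[22, 20, 138], [22, 20, 137], [23, 22, 137], [22, 20, 137], [26, 15, 136], [22, 20, 138], [20, 17, 138], [25, 22, 141], [33, 15, 151], [47, 10, 181]]
```

View pics/crop1.png

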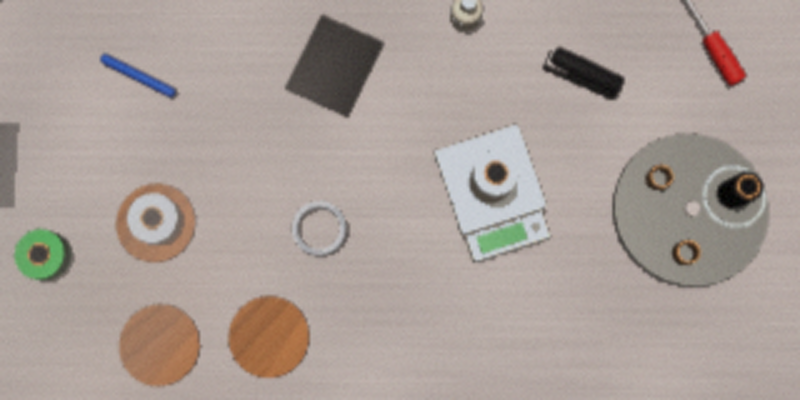

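The crop confirms that the squat roll's plate at (172,218) is 552 mm from the base, against 433 and 352 mm for the others, so it is the plate meant. The rings and cores show clearly too. Next I estimate the rolls and the bay, then look with the wrist camera.

Run:
```python
from h import *
for n,uv,z in (('bay',(404,208.8),22),('ribbon',(409.2,204.8),86),('tall',(308.8,199.2),116),('squat',(170.8,216.8),36),('axis',(387.3,213.5),22),('coreA',(373.7,201),48),('coreB',(384.3,231),48)):
    p=ray('top',uv,z);print(n,p.round(1),np.hypot(*p[:2]).round())
o=r.get_obs();print(o['ee_pos'])
i=r.camera_info('wrist');print(np.round(i['intrinsics'],1).tolist());print(np.round(i['extrinsics'],3))
```

```text
bay [ 469.6 -387.9   22. ] 609.0
ribbon [ 472.4 -382.2   86. ] 608.0
tall [484.3 -86.6 116. ] 492.0
squat [443.1 328.1  36. ] 551.0
axis [ 455.  -336.1   22. ] 566.0
coreA [ 489.8 -289.5   48. ] 569.0
coreB [ 399.  -316.9   48. ] 510.0
[ 287.71701456 -610.01831786  221.80790888]
[[289.2, 0.0, 251.6], [0.0, 289.2, 189.2], [0.0, 0.0, 1.0]]
[[ 4.27000e-01 -8.74000e-01 -2.32000e-01  3.50196e+02]
 [-9.04000e-01 -4.13000e-01 -1.09000e-01 -5.80082e+02]
 [-0.00000e+00  2.56000e-01 -9.67000e-01  3.83938e+02]
 [ 0.00000e+00  0.00000e+00  0.00000e+00  1.00000e+00]]
```

```bash
python3 -m pendant '[[[0,0,-0.2,0.76,0.93,0,1],[0,0,-0.2,0.76,0.93,0,1],[0,0,-0.2,0.76,0.93,0,1],[0,0,-0.2,0.76,0.93,0,1],[0,0,-0.2,0.76,0.93,0,1],[0,0,-0.2,0.76,0.93,0,1],[0,0,0,0,0,0,1],[0,0,0,0,0,0,1],[0,0,0,0,0,0,1],[0,0,0,0,0,0,1]]]' 10
python3 - <<'E'
from h import *
import json
i=r.camera_info('wrist');im=r.capture('wrist');cv2.imwrite('pics/w1.png',im)
json.dump({k:np.array(v).tolist() for k,v in i.items()},open('w1.json','w'))
o=r.get_obs();print(o['ee_pos'],o['tool_rot'])
E
```

```text
time: 1.35
ee_pos: [469.4, -388.4, 222.6]
tool_rot: [3.141, -0.0, -1.3]
force: [0.5, -0.8, 0.1]
finger_gap: 87.7
[ 469.6384915  -388.23586655  222.62134173] [ 3.14132296e+00 -1.19133032e-04 -1.29934557e+00]
```

View pics/w1.png

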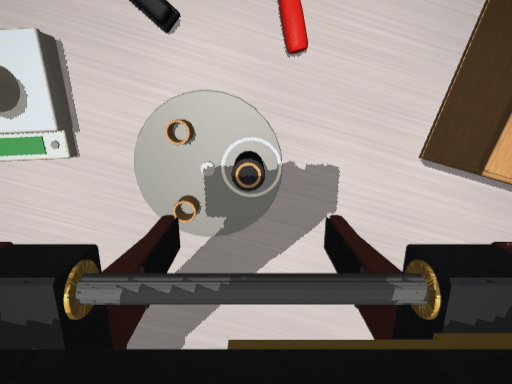

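The wrist view shows the white ring centred near (251,166) and the ribbon's orange core top near (249,175).

```bash
cat >> h.py <<'E'
def circ(im,info,mask,z,box,amin=20):
    "largest blob in box -> circle centre, radius on plane z, centre pixel"
    x0,y0,x1,y1=box;mm=np.zeros(mask.shape,bool);mm[y0:y1,x0:x1]=mask[y0:y1,x0:x1]
    b=blobs(mm,amin)
    c=max(b,key=cv2.contourArea);h=cv2.convexHull(c)
    P=np.array([ray('wrist',p[0],z,info)[:2] for p in h],np.float32)
    e=cv2.fitEllipse(P);q=cv2.minEnclosingCircle(P)
    return np.round(e[0],1),np.round(e[1],1),np.round(q[0],1),round(q[1]*2,1),h[:,0].mean(0).round()
def hsvs(im):
    v=cv2.cvtColor(im,cv2.COLOR_BGR2HSV).astype(int);return v[...,0],v[...,1],v[...,2]
E
python3 - <<'E'
from h import *
import json
i=json.load(open('w1.json'));im=cv2.imread('pics/w1.png');H,S,V=hsvs(im)
print(hsvs(im)[2][166,215:285].tolist())
print('ring',circ(im,i,(V>195)&(S<40),22,(215,130,283,200)))
print('ribcore',circ(im,i,(S>90)&(H<22),86,(230,155,270,195)))
print('ribblack',circ(im,i,(V<50),86,(230,140,270,195)))
print('coreA',circ(im,i,(S>90)&(H<22),48,(160,112,200,150)))
print('coreB',circ(im,i,(S>90)&(H<22),48,(165,190,205,227)))
print('disc',circ(im,i,(V>90)&(V<200)&(S<40),22,(120,85,284,240)), )
E
```

```text
[177, 164, 162, 107, 99, 99, 153, 222, 175, 124, 103, 101, 159, 164, 109, 100, 101, 100, 55, 46, 61, 61, 61, 93, 169, 219, 223, 199, 192, 103, 119, 67, 57, 58, 58, 70, 69, 87, 194, 221, 225, 203, 147, 71, 57, 56, 55, 28, 42, 96, 100, 157, 181, 182, 183, 183, 182, 182, 182, 181, 181, 180, 110, 130, 164, 168, 136, 100, 124, 127]
ring (array([ 474.3, -386.3]), array([71.3, 75.8]), array([ 475.3, -385.8]), 76.2, array([246., 148.]))
ribcore (array([ 473.7, -383. ]), array([27.4, 27.9]), array([ 473.9, -383. ]), 28.0, array([247., 174.]))
ribblack (array([ 477.3, -382.2]), array([34.5, 42.7]), array([ 477.9, -381.6]), 42.4, array([248., 170.]))
coreA (array([ 493.5, -295. ]), array([27.9, 32.7]), array([ 493.2, -295.3]), 32.5, array([179., 132.]))
coreB (array([ 398.2, -318.3]), array([29.4, 53.1]), array([ 397.8, -317.1]), 53.5, array([186., 209.]))
disc (array([ 413.6, -346.7]), array([210.2, 282.2]), array([ 430.5, -341.9]), 242.9, array([208., 124.]))
```

```bash
python3 -m pendant '[[[0,0,0,0.11,0.13,-0.5,0.7],[0,0,0,0,0,-0.8,0.7],[0,0,0,0,0,-0.8,0.7],[0,0,0,0,0,-0.8,0.7],[0,0,0,0,0,-0.8,0.7],[0,0,0,0,0,-0.5,0.7],[0,0,0,0,0,-0.3,0.7],[0,0,0,0,0,0,0.7],[0,0,0,0,0,0,0.7],[0,0,0,0,0,0,0.7]]]' 10
python3 -m pendant '[[[0,0,0,0,0,0,0.6],[0,0,0,0,0,0,0.55],[0,0,0,0,0,0,0.5],[0,0,0,0,0,0,0.45],[0,0,0,0,0,0,0.4],[0,0,0,0,0,0,0.35],[0,0,0,0,0,0,0.3],[0,0,0,0,0,0,0.2],[0,0,0,0,0,0,0.2],[0,0,0,0,0,0,0.2]]]' 10
python3 - <<'E'
from h import *
im=r.capture('scene');cv2.imwrite('pics/s1.png',cv2.resize(im[170:290,50:230],None,fx=4,fy=4))
E
```

```text
time: 2.65
ee_pos: [475.4, -382.5, 43.7]
tool_rot: [-3.14, -0.001, -1.298]
force: [0.1, -0.2, 0.0]
finger_gap: 61.6
time: 3.9
ee_pos: [474.8, -382.1, 42.7]
tool_rot: [-3.142, -0.0, -1.298]
force: [0.9, 0.6, 0.5]
finger_gap: 36.0
```

View pics/s1.png

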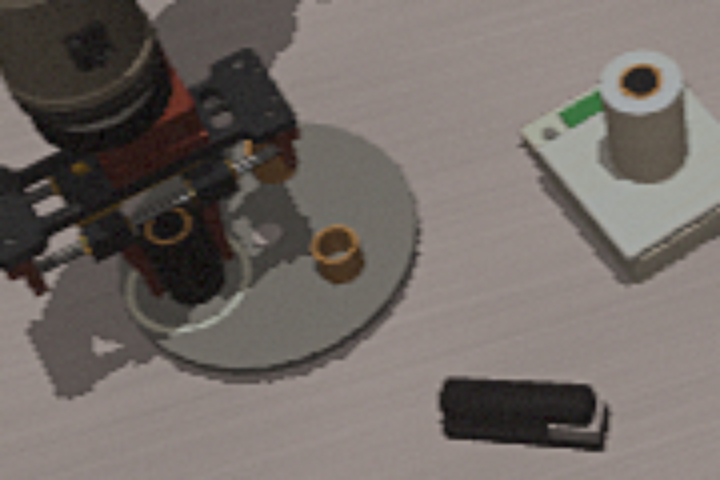

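Gripped at 36.0 mm, as expected. I'll lift it and head for the mat.

```bash
python3 -m pendant '[[[0,0,0,0,0,0.3,0.2],[0,0,0,0,0,0.8,0.2],[0,0,0,0,0,1,0.2],[0,0,0,0,0,1,0.2],[0,0,0,0,0,0.9,0.2],[0,0,0,0.3,0.9,0,0.2],[0,0,0,0.3,0.9,0,0.2],[0,0,0,0.3,0.9,0,0.2],[0,0,0,0.3,0.9,0,0.2],[0,0,0,0.3,0.9,0,0.2]]]' 10
python3 -m pendant '[[[0,0,0,0.33,0.9,0,0.2],[0,0,0,0.33,0.9,0,0.2],[0,0,0,0.33,0.9,0,0.2],[0,0,0,0.33,0.9,0,0.2],[0,0,0,0.33,0.9,0,0.2],[0,0,0,0.33,0.9,0,0.2],[0,0,0,0.33,0.9,0,0.2],[0,0,0,0,0,0,0.2],[0,0,0,0,0,0,0.2],[0,0,0,0,0,0,0.2]]]' 10
python3 - <<'E'
from h import *
import json
i=r.camera_info('wrist');im=r.capture('wrist');cv2.imwrite('pics/w2.png',im)
H,S,V=hsvs(im)
o=r.get_obs();print(o['ee_pos'],o['tool_rot'],o['finger_gap'],o['force'])
json.dump({k:np.array(v).tolist() for k,v in i.items()},open('w2.json','w'))
print(proj('wrist',[645,108,3],i),proj('wrist',[o['ee_pos'][0],o['ee_pos'][1],3],i))
E
```

```text
time: 5.2
ee_pos: [534.9, -200.8, 203.4]
tool_rot: [-3.141, -0.0, -1.298]
force: [-0.5, 0.5, -0.5]
finger_gap: 36.0
time: 6.45
ee_pos: [626.9, 48.1, 202.9]
tool_rot: [3.141, -0.001, -1.3]
force: [-0.8, 0.9, -0.7]
finger_gap: 35.7
[626.99783957  48.24403224 202.85251623] [ 3.14138266e+00 -6.97637114e-04 -1.29972708e+00] 35.73284581623317 [ 0.0839921   0.46110746 -0.71103049]
[209.02023682 142.37852837] [251.51567594 168.81466059]
```

View pics/w2.png

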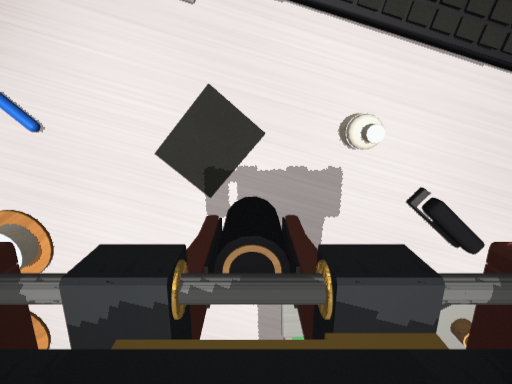

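The mat's centre shows at (210,141), which agrees with the predicted (209,142), so I'll set the ribbon down there.

```bash
python3 -m pendant '[[[0,0,0,0.23,0.75,0,0.2],[0,0,0,0.22,0.75,0,0.2],[0,0,0,0,0,-0.8,0.2],[0,0,0,0,0,-0.9,0.2],[0,0,0,0,0,-0.9,0.2],[0,0,0,0,0,-0.9,0.2],[0,0,0,0,0,-0.6,0.2],[0,0,0,0,0,-0.2,0.2],[0,0,0,0,0,0,0.2],[0,0,0,0,0,0,0.2]]]' 10
```

```text
time: 7.75
ee_pos: [646.2, 109.9, 32.0]
tool_rot: [-3.139, -0.0, -1.298]
force: [0.2, 0.2, -0.3]
finger_gap: 36.1
```

```bash
python3 -m pendant '[[[0,0,0,0,0,-0.1,0.2],[0,0,0,0,0,-0.06,0.2],[0,0,0,0,0,-0.02,0.2],[0,0,0,0,0,-0.01,0.2],[0,0,0,0,0,0,0.2],[0,0,0,0,0,0,0.2],[0,0,0,0,0,0,0.2],[0,0,0,0,0,0,0.2],[0,0,0,0,0,0,0.2],[0,0,0,0,0,0,0.2]]]' 10
python3 - <<'E'
from h import *
for k in range(3): print(r.get_obs()['force'],r.get_obs()['ee_pos'][2])
E
```

```text
time: 9.0
ee_pos: [645.1, 109.9, 23.7]
tool_rot: [3.141, -0.0, -1.298]
force: [-2.9, -0.6, 5.3]
finger_gap: 35.9
[-2.89672645 -0.55671191  5.29163088] 23.658542441469784
[-2.89672645 -0.55671191  5.29163088] 23.658542441469784
[-2.89672645 -0.55671191  5.29163088] 23.658542441469784
```

Contact force is 5 N, so the ribbon is seated. Release it, rise, and go to the tall roll.

```bash
python3 -m pendant '[[[0,0,0,0,0,0,0.45],[0,0,0,0,0,0,0.55],[0,0,0,0,0,0,0.65],[0,0,0,0,0,0,0.75],[0,0,0,0,0,0,0.75],[0,0,0,0,0,0.5,0.8],[0,0,0,0,0,1,1],[0,0,0,0,0,1,1],[0,0,0,0,0,1,1],[0,0,0,0,0,1,1]]]' 10
python3 -m pendant '[[[0,0,0,0,0,0.5,1],[0,0,0,-0.8,-0.98,0,1],[0,0,0,-0.8,-0.98,0,1],[0,0,0,-0.8,-0.98,0,1],[0,0,0,-0.8,-0.98,0,1],[0,0,0,-0.8,-0.98,0,1],[0,0,0,0,0,0,1],[0,0,0,0,0,0,1],[0,0,0,0,0,0,1],[0,0,0,0,0,0,1]]]' 10
python3 - <<'E'
from h import *
import json
i=r.camera_info('wrist');im=r.capture('wrist');cv2.imwrite('pics/w3.png',im)
o=r.get_obs();print(o['ee_pos'],o['tool_rot'],o['finger_gap'],o['force'])
json.dump({k:np.array(v).tolist() for k,v in i.items()},open('w3.json','w'))
H,S,V=hsvs(im)
for n,z,u in (('tallcore',116,proj('wrist',[484,-87,116],i)),):
    x,y=u.astype(int);print(n,u,circ(im,i,(S>90)&(H<22),z,(x-40,y-40,x+40,y+40)))
E
```

```text
time: 10.25
ee_pos: [645.3, 110.0, 206.1]
tool_rot: [-3.14, -0.0, -1.298]
force: [0.5, -0.0, -0.3]
finger_gap: 88.2
time: 11.5
ee_pos: [485.8, -85.0, 223.1]
tool_rot: [-3.141, 0.0, -1.296]
force: [0.4, 0.2, -0.1]
finger_gap: 87.4
[485.65764614 -85.22472312 222.99633639] [ 3.14156751e+00  2.52258915e-04 -1.29599877e+00] 87.6296400792372 [0.19618033 0.84757004 0.13745351]
tallcore [253.36451097 189.38552582] (array([484.9, -85.6]), array([27.3, 27.4]), array([484.9, -85.5]), 27.8, array([252., 187.]))
```

View pics/w3.png

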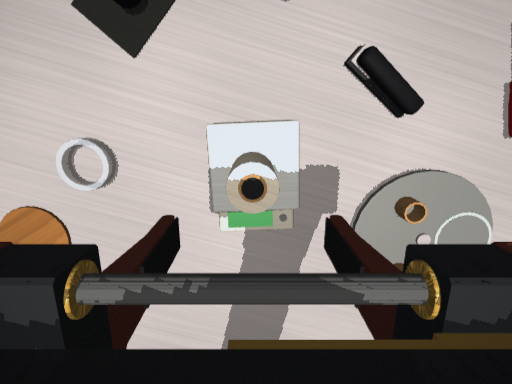

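```bash
python3 - <<'E'
from h import *
import json
i=json.load(open('w3.json'));im=cv2.imread('pics/w3.png');H,S,V=hsvs(im)
print('scale ctr',ray('wrist',(254,167),40,i))
for p in ((208,124),(299,121),(298,210),(212,213)): print(ray('wrist',p,40,i).round())
print('ring',circ(im,i,(V>185)&(S<40),22,(428,205,498,262)))
m=((V>185)&(S<40));m[:205]=0;m[262:]=0;m[:,:428]=0;m[:,498:]=0
for c in blobs(m,5):print(c[:,0].min(0),c[:,0].max(0),cv2.contourArea(c))
t=r.capture('top');cv2.imwrite('pics/top1.png',t);H,S,V=hsvs(t)
m=(V>165)&(S<40);m[:185]=0;m[235:]=0;m[:,:388]=0;m[:,425:]=0
for c in blobs(m,20):
    P=np.array([ray('top',p[0],22)[:2] for p in cv2.convexHull(c)],np.float32);print('topring',cv2.minEnclosingCircle(P),cv2.fitEllipse(P))
m=(V<45)
b=[c for c in blobs(m,30)]
for c in b:
    x,y=c[:,0].mean(0)
    if 215<x<275 and 125<y<185: print(x,y,cv2.contourArea(c))
E
python3 -m pendant '[[[0,0,0,0,0,-0.8,1],[0,0,0,0,0,-0.8,1],[0,0,0,0,0,-0.8,1],[0,0,0,0,0,-0.8,1],[0,0,0,0,0,-0.4,1],[0,0,0,0,0,-0.25,1],[0,0,0,0,0,0,1],[0,0,0,0,0,0,1],[0,0,0,0,0,0,0.85],[0,0,0,0,0,0,0.7]]]' 15
python3 -m pendant '[[[0,0,0,0,0,0,0.6],[0,0,0,0,0,0,0.55],[0,0,0,0,0,0,0.5],[0,0,0,0,0,0,0.4],[0,0,0,0,0,0,0.4],[0,0,0,0,0,0.2,0.4],[0,0,0,0,0,0.6,0.4],[0,0,0,0,0,0.8,0.4],[0,0,0,0,0,0.8,0.4],[0,0,0,0,0,0,0.4]]]' 15
```

```text
scale ctr [491.93357633 -86.07326246  40.        ]
[526. -21.  40.]
[ 558. -122.   40.]
[ 454. -154.   40.]
[421. -51.  40.]
ring (array([ 489.5, -396.7]), array([ 59.7, 109. ]), array([ 486.3, -387.7]), 92.3, array([459., 225.]))
[428 236] [430 242] 9.0
[435 205] [497 243] 365.5
topring ((470.5523986816406, -412.0243835449219), 84.56260681152344) ((474.91839599609375, -417.7080993652344), (138.22726440429688, 173.86619567871094), 102.4886703491211)
time: 12.85
ee_pos: [485.5, -86.2, 69.6]
tool_rot: [-3.141, -0.0, -1.298]
force: [-0.4, -0.5, -0.6]
finger_gap: 71.3
time: 14.1
ee_pos: [486.8, -86.3, 167.4]
tool_rot: [-3.137, -0.002, -1.298]
force: [0.4, 0.8, -3.3]
finger_gap: 52.1
```

Run:
```python
from h import *
import json
i=json.load(open('w1.json'))
im=cv2.imread('pics/w1.png')
print('bay w1',ray('wrist',(251,166),22,i),'axis',ray('wrist',(208,168),22,i))
i3=json.load(open('w3.json'))
print('axis w3',ray('wrist',(424,240),22,i3))
t=cv2.imread('pics/top1.png')
print('scale top',ray('top',(306,201.6),40), 'bay proj top',proj('top',[472,-387,22]))
a=cv2.resize(im[80:250,120:300],None,fx=3,fy=3,interpolation=cv2.INTER_CUBIC)
b=cv2.resize(t[160:260,340:440],(510,510),interpolation=cv2.INTER_CUBIC)[:, :]
b=cv2.resize(b,(255,510)) if 0 else cv2.resize(t[185:235,385:430],(250,278),interpolation=cv2.INTER_CUBIC)
out=np.zeros((510,790,3),np.uint8);out[:,:540]=a;out[:278,540:790]=b
cv2.imwrite('pics/ring.png',out)
```

```text
bay w1 [ 472.62851886 -386.62246628   22.        ] axis [ 455.49969248 -334.58487487   22.        ]
axis w3 [ 454.71006409 -337.79576164   22.        ]
scale top [489.34463414 -85.79528496  40.        ] bay proj top [403.66565116 208.02568723]
```

View pics/ring.png

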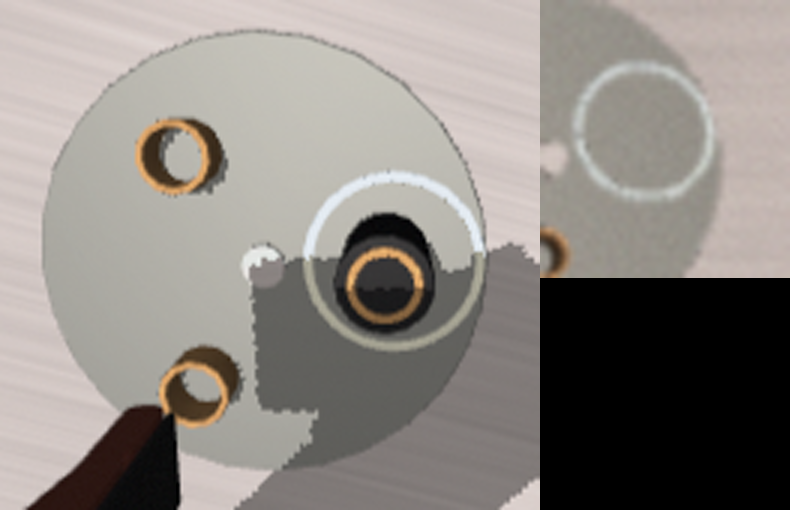

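The ring's centre is at w1 pixel (252,167) and top pixel (404,208.6), which puts the bay at about (471.5,-387.5). The scale's centre is about (490,-86) in both views.

```bash
python3 -m pendant '[[[0,0,0,-0.05,-0.6,0,0.4],[0,0,0,-0.05,-0.9,0,0.4],[0,0,0,-0.05,-1,0,0.4],[0,0,0,-0.05,-1,0,0.4],[0,0,0,-0.05,-1,0,0.4],[0,0,0,-0.05,-1,0,0.4],[0,0,0,-0.05,-1,0,0.4],[0,0,0,-0.03,-1,0,0.4],[0,0,0,0,0,0,0.4],[0,0,0,0,0,0,0.4]]]' 15
python3 -m pendant '[[[0,0,0,0,-0.02,-0.6,0.4],[0,0,0,0,0,-0.8,0.4],[0,0,0,0,0,-0.7,0.4],[0,0,0,0,0,-0.3,0.4],[0,0,0,0,0,-0.1,0.4],[0,0,0,0,0,0,0.4],[0,0,0,0,0,0,0.4],[0,0,0,0,0,0,0.4],[0,0,0,0,0,0,0.4],[0,0,0,0,0,0,0.4]]]' 15
```

```text
time: 15.35
ee_pos: [469.5, -384.9, 163.7]
tool_rot: [3.14, 0.002, -1.297]
force: [-0.2, 0.2, -1.0]
finger_gap: 51.6
time: 16.6
ee_pos: [470.0, -387.0, 65.2]
tool_rot: [-3.141, -0.0, -1.298]
force: [0.2, -0.5, -1.8]
finger_gap: 52.1
```

```bash
python3 -m pendant '[[[0,0,0,0.03,0,-0.2,0.4],[0,0,0,0,0,-0.08,0.4],[0,0,0,0,0,-0.03,0.4],[0,0,0,0,0,-0.02,0.4],[0,0,0,0,0,0,0.4],[0,0,0,0,0,0,0.4],[0,0,0,0,0,0,0.4],[0,0,0,0,0,0,0.4],[0,0,0,0,0,0,0.4],[0,0,0,0,0,0,0.4]]]' 15
python3 - <<'E'
from h import *
cv2.imwrite('pics/s2.png',cv2.resize(r.capture('scene')[170:290,50:230],None,fx=4,fy=4,interpolation=cv2.INTER_CUBIC))
E
```

```text
time: 17.85
ee_pos: [471.2, -386.9, 51.9]
tool_rot: [-3.142, -0.0, -1.298]
force: [-0.5, 0.4, -1.9]
finger_gap: 51.6
```

View pics/s2.png

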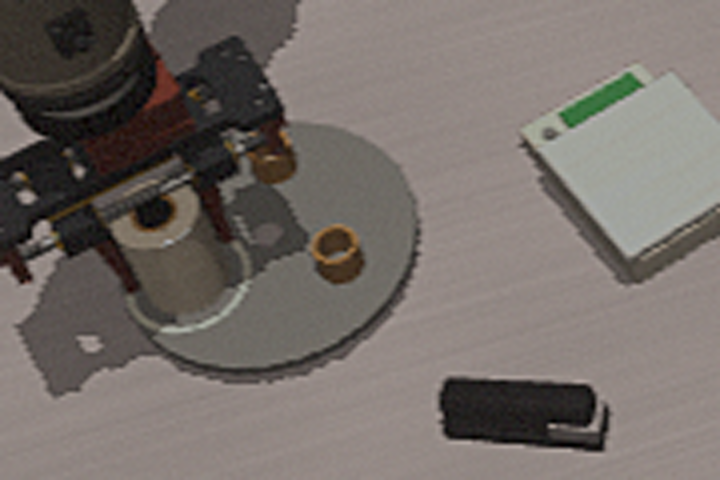

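The roll is centred on the ring but still hangs (Fz −1.9 N). Lower it slightly.

```bash
python3 -m pendant '[[[0,0,0,0,0,-0.02,0.4],[0,0,0,0,0,0,0.4],[0,0,0,0,0,0,0.4],[0,0,0,0,0,0,0.4],[0,0,0,0,0,0,0.4],[0,0,0,0,0,0,0.4],[0,0,0,0,0,0,0.4],[0,0,0,0,0,0,0.4],[0,0,0,0,0,0,0.4],[0,0,0,0,0,0,0.4]]]' 15
```

```text
time: 19.15
ee_pos: [471.3, -386.9, 51.2]
tool_rot: [-3.141, -0.0, -1.298]
force: [0.5, -0.0, 3.5]
finger_gap: 51.5
```

```bash
python3 -m pendant '[[[0,0,0,0,0,0,0.62],[0,0,0,0,0,0,0.66],[0,0,0,0,0,0,0.7],[0,0,0,0,0,0,0.75],[0,0,0,0,0,0,0.8],[0,0,0,0,0,0.4,0.8],[0,0,0,0,0,0.8,0.8],[0,0,0,0,0,1,1],[0,0,0,0,0,1,1],[0,0,0,0,0,1,1]]]' 15
python3 - <<'E'
from h import *
i=r.camera_info('wrist');im=r.capture('wrist')
H,S,V=hsvs(im)
x,y=proj('wrist',[471,-387,98],i).astype(int);print(x,y,circ(im,i,(S>90)&(H<22),98,(x-40,y-40,x+40,y+40)));print(r.get_obs()['qpos'])
cv2.imwrite('pics/w4.png',im)
E
python3 -m pendant '[[[0,0,0,-0.04,1,0,1],[0,0,0,-0.04,1,0,1],[0,0,0,-0.04,1,0,1],[0,0,0,-0.04,1,0,1],[0,0,0,-0.04,1,0,1],[0,0,0,-0.04,1,0,1],[0,0,0,-0.04,1,0,1],[0,0,0,-0.04,1,0,1],[0,0,0,-0.04,1,0,1],[0,0,0,-0.04,1,0,1]]]' 10
python3 - <<'E'
from h import *
print(r.get_obs()['qpos'])
E
```

```text
time: 20.4
ee_pos: [471.2, -386.9, 221.7]
tool_rot: [-3.141, -0.001, -1.298]
force: [0.2, -0.1, -0.0]
finger_gap: 88.1
251 183 (array([ 471. , -386.5]), array([27.1, 27.3]), array([ 471.1, -386.5]), 27.5, array([250., 183.]))
[ 0.59611324  0.36526373 -0.01383348  1.71324413  0.005764    1.05325764
 -0.7175108 ]
time: 21.7
ee_pos: [455.2, 14.3, 220.1]
tool_rot: [-3.14, -0.001, -1.298]
force: [0.4, 0.1, 0.3]
finger_gap: 87.8
[ 0.08694131  0.1309648  -0.27700961  2.04657189  0.04410386  0.96782475
 -1.51047147]
```

View pics/w4.png

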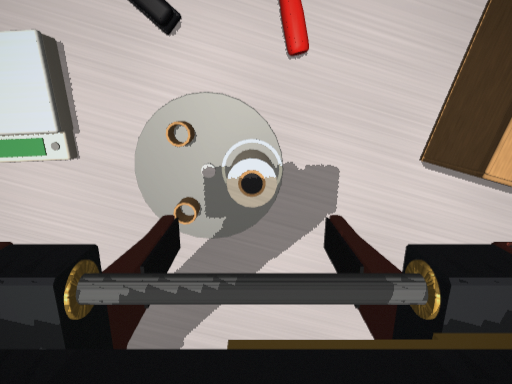

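The tall roll stands on the bay at (471,-386.5). The cores are at the same pixels as before, so the carousel hasn't turned. On to the squat roll.

```bash
python3 -m pendant '[[[0,0,0,-0.04,0.98,0,1],[0,0,0,-0.04,0.98,0,1],[0,0,0,-0.04,0.98,0,1],[0,0,0,-0.04,0.98,0,1],[0,0,0,-0.04,0.98,0,1],[0,0,0,-0.04,0.98,0,1],[0,0,0,-0.04,0.98,0,1],[0,0,0,-0.02,0.98,0,1],[0,0,0,0,0,0,1],[0,0,0,0,0,0,1]]]' 10
python3 - <<'E'
from h import *
i=r.camera_info('wrist');im=r.capture('wrist')
o=r.get_obs();print(o['ee_pos'],o['tool_rot'],o['qpos'][6])
H,S,V=hsvs(im)
x,y=proj('wrist',[443,328,36],i).astype(int)
print(x,y,circ(im,i,(S>90)&(H<22)|(V<70),36,(x-18,y-18,x+18,y+18)))
print('white',circ(im,i,(S<60)&(V>110),36,(x-32,y-32,x+32,y+32)))
print('plate',circ(im,i,(S>80)&(H<22),6,(x-60,y-60,x+60,y+60)))
cv2.imwrite('pics/w5.png',im)
E
```

```text
time: 22.95
ee_pos: [443.4, 325.9, 219.4]
tool_rot: [-3.141, -0.001, -1.298]
force: [0.2, 0.1, -0.2]
finger_gap: 87.9
[443.57606862 325.34164199 219.3026666 ] [-3.14139554e+00 -1.02978540e-03 -1.29902845e+00] -2.1926274409575246
249 171 (array([442.1, 328.3]), array([26.9, 27.4]), array([442.1, 328.3]), 27.5, array([250., 171.]))
white (array([443.1, 328.7]), array([60.7, 62.4]), array([443.5, 328.8]), 63.1, array([250., 170.]))
plate (array([440.2, 331.1]), array([98.5, 98.9]), array([440.2, 331.2]), 99.3, array([248., 170.]))
```

View pics/w5.png

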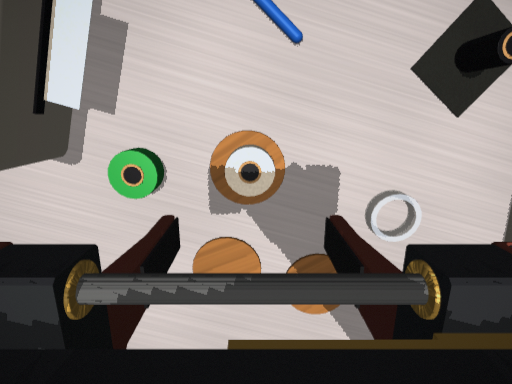

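The squat roll is at (442.5,328.5) and the plate's centre at (440,331) with diameter 99, as expected. The green look-alike is off to the left at (135,174). Go down to it.

```bash
python3 -m pendant '[[[0,0,0,-0.03,0.07,-0.8,1],[0,0,0,0,0,-0.8,1],[0,0,0,0,0,-0.8,1],[0,0,0,0,0,-0.8,1],[0,0,0,0,0,-0.8,1],[0,0,0,0,0,-0.6,1],[0,0,0,0,0,-0.35,1],[0,0,0,0,0,-0.15,1],[0,0,0,0,0,0,1],[0,0,0,0,0,0,1]]]' 12
```

```text
time: 24.25
ee_pos: [442.5, 329.9, 15.9]
tool_rot: [-3.14, 0.0, -1.298]
force: [-0.3, 0.8, -0.3]
finger_gap: 87.6
```

```bash
python3 -m pendant '[[[0,0,0,0,-0.03,-0.1,1],[0,0,0,0,0,-0.03,1],[0,0,0,0,0,0,0.9],[0,0,0,0,0,0,0.8],[0,0,0,0,0,0,0.7],[0,0,0,0,0,0,0.6],[0,0,0,0,0,0,0.5],[0,0,0,0,0,0,0.5],[0,0,0,0,0,0,0.5],[0,0,0,0,0,0,0.5]]]' 12
python3 -m pendant '[[[0,0,0,0,0,0.2,0.5],[0,0,0,0,0,0.6,0.5],[0,0,0,0,0,0.9,0.5],[0,0,0,0,0,0.9,0.5],[0,0,0,0,0,0.9,0.5],[0,0,0,0.12,-1,0,0.5],[0,0,0,0.12,-1,0,0.5],[0,0,0,0.12,-1,0,0.5],[0,0,0,0.12,-1,0,0.5],[0,0,0,0.12,-1,0,0.5]]]' 12
python3 -m pendant '[[[0,0,0,0.12,-1,0,0.5],[0,0,0,0.12,-1,0,0.5],[0,0,0,0.12,-1,0,0.5],[0,0,0,0.12,-1,0,0.5],[0,0,0,0.12,-0.8,0,0.5],[0,0,0,0,0,0,0.5],[0,0,0,0,0,0,0.5],[0,0,0,0,0,0,0.5],[0,0,0,0,0,0,0.5],[0,0,0,0,0,0,0.5]]]' 12
python3 - <<'E'
from h import *
import json
i=r.camera_info('wrist');im=r.capture('wrist');o=r.get_obs();print(o['ee_pos'],o['tool_rot'])
json.dump({k:np.array(v).tolist() for k,v in i.items()},open('w6.json','w'))
cv2.imwrite('pics/w6.png',im)
for p in ((55,55),(55,-55),(-55,-55),(-55,55)):
    a=np.deg2rad(17.5);q=[490+p[0]*np.cos(a)-p[1]*np.sin(a),-86+p[0]*np.sin(a)+p[1]*np.cos(a),40];print(proj('wrist',q,i).round())
E
```

```text
time: 25.5
ee_pos: [442.0, 328.3, 9.9]
tool_rot: [-3.142, -0.0, -1.298]
force: [-0.2, 1.3, 0.3]
finger_gap: 62.0
time: 26.75
ee_pos: [465.9, 127.0, 150.3]
tool_rot: [-3.141, -0.0, -1.297]
force: [0.3, 0.2, -0.7]
finger_gap: 61.5
time: 28.0
ee_pos: [490.0, -63.2, 149.9]
tool_rot: [3.142, 0.0, -1.297]
force: [-0.1, -0.3, -1.3]
finger_gap: 62.0
[489.99909482 -63.30033987 149.87813243] [-3.14158081e+00  3.71539114e-05 -1.29686668e+00]
[215. 137.]
[333. 133.]
[329. 243.]
[221. 246.]
```

View pics/w6.png

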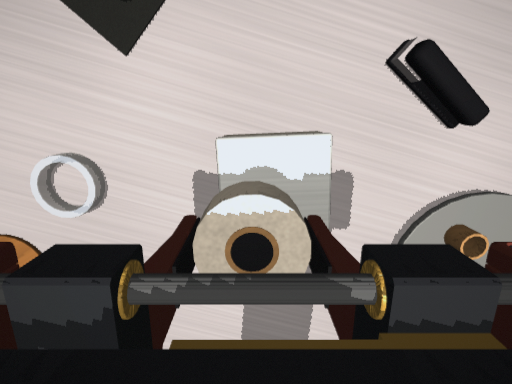

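The squat roll is held at 62 mm. The platform corners show at (216,139) and (331,132), within 2 px of the prediction, so the scale centre of (490,-86) holds. Lower it.

```bash
python3 -m pendant '[[[0,0,0,0,-0.57,0,0.5],[0,0,0,0,0,-0.6,0.5],[0,0,0,0,0,-0.8,0.5],[0,0,0,0,0,-0.7,0.5],[0,0,0,0,0,-0.3,0.5],[0,0,0,0,0,-0.12,0.5],[0,0,0,0,0,-0.05,0.5],[0,0,0,0,0,0,0.5],[0,0,0,0,0,0,0.5],[0,0,0,0,0,0,0.5]]]' 12
```

```text
time: 29.3
ee_pos: [490.3, -86.5, 47.4]
tool_rot: [-3.141, -0.0, -1.298]
force: [0.4, -0.1, -1.1]
finger_gap: 61.7
```

```bash
python3 -m pendant '[[[0,0,0,0,0,-0.05,0.5],[0,0,0,0,0,-0.03,0.5],[0,0,0,0,0,-0.015,0.5],[0,0,0,0,0,0,0.5],[0,0,0,0,0,0,0.5],[0,0,0,0,0,0,0.5],[0,0,0,0,0,0,0.5],[0,0,0,0,0,0,0.5],[0,0,0,0,0,0,0.5],[0,0,0,0,0,0,0.5]]]' 12
```

```text
time: 30.55
ee_pos: [490.0, -86.5, 43.8]
tool_rot: [3.141, -0.0, -1.298]
force: [-2.7, -0.8, 8.0]
finger_gap: 61.8
```

Seated (Fz 8 N). Release, rise, and go to the ribbon.

```bash
python3 -m pendant '[[[0,0,0,0,0,0,0.75],[0,0,0,0,0,0,0.8],[0,0,0,0,0,0,0.9],[0,0,0,0,0,0,1],[0,0,0,0,0,0,1],[0,0,0,0,0,0.5,1],[0,0,0,0,0,1,1],[0,0,0,0,0,1,1],[0,0,0,0,0,1,1],[0,0,0,0,0,0.9,1]]]' 12
python3 - <<'E'
from h import *
i=r.camera_info('wrist');im=r.capture('wrist');H,S,V=hsvs(im)
x,y=proj('wrist',[490,-86,70],i).astype(int);print(x,y,circ(im,i,(S>90)&(H<22),70,(x-25,y-25,x+25,y+25)));cv2.imwrite('pics/w7.png',im)
E
python3 -m pendant '[[[0,0,0,0.78,0.98,0,1],[0,0,0,0.78,0.98,0,1],[0,0,0,0.78,0.98,0,1],[0,0,0,0.78,0.98,0,1],[0,0,0,0.78,0.98,0,1],[0,0,0,0,0,0,1],[0,0,0,0,0,0,1],[0,0,0,0,0,0,1],[0,0,0,0,0,0,1],[0,0,0,0,0,0,1]]]' 10
python3 - <<'E'
from h import *
i=r.camera_info('wrist');im=r.capture('wrist');H,S,V=hsvs(im)
x,y=proj('wrist',[645,110,67],i).astype(int);print(x,y,circ(im,i,(S>90)&(H<22),67,(x-25,y-25,x+25,y+25)));cv2.imwrite('pics/w8.png',im)
E
```

```text
time: 31.8
ee_pos: [490.0, -86.5, 220.8]
tool_rot: [-3.141, -0.0, -1.298]
force: [0.1, -0.5, 0.2]
finger_gap: 87.7
251 177 (array([490. , -86.2]), array([27.1, 27.4]), array([490.1, -86.2]), 27.8, array([251., 177.]))
time: 33.1
ee_pos: [645.9, 108.8, 219.6]
tool_rot: [-3.141, -0.0, -1.299]
force: [0.2, 0.1, 0.3]
finger_gap: 88.1
250 177 (array([643.8, 109.7]), array([27.4, 27.8]), array([643.9, 109.7]), 27.8, array([250., 178.]))
```

View pics/w7.png

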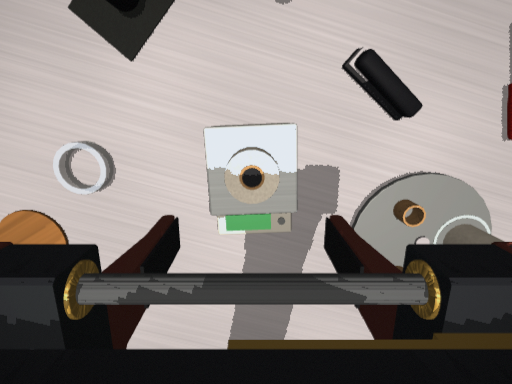

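The squat roll sits in the middle of the platform at (251,177), measured (490,-86.2). Pick up the ribbon.

```bash
python3 -m pendant '[[[0,0,0,-0.04,0.02,-0.5,0.7],[0,0,0,0,0,-0.9,0.7],[0,0,0,0,0,-0.9,0.7],[0,0,0,0,0,-0.9,0.7],[0,0,0,0,0,-0.8,0.7],[0,0,0,0,0,-0.5,0.7],[0,0,0,0,0,-0.3,0.7],[0,0,0,0,0,0,0.7],[0,0,0,0,0,0,0.7],[0,0,0,0,0,0,0.7]]]' 10
python3 -m pendant '[[[0,0,0,0,0,0,0.6],[0,0,0,0,0,0,0.5],[0,0,0,0,0,0,0.4],[0,0,0,0,0,0,0.3],[0,0,0,0,0,0,0.2],[0,0,0,0,0,0,0.2],[0,0,0,0,0,0,0.2],[0,0,0,0,0,0,0.2],[0,0,0,0,0,0,0.2],[0,0,0,0,0,0,0.2]]]' 10
```

```text
time: 34.4
ee_pos: [645.2, 110.5, 28.4]
tool_rot: [-3.14, -0.0, -1.298]
force: [-0.5, -0.3, -0.2]
finger_gap: 61.4
time: 35.65
ee_pos: [644.4, 110.2, 27.3]
tool_rot: [-3.142, -0.0, -1.298]
force: [-0.7, -0.3, 2.0]
finger_gap: 35.6
```

```bash
python3 -m pendant '[[[0,0,0,0,0,0.3,0.2],[0,0,0,0,0,0.8,0.2],[0,0,0,0,0,0.8,0.2],[0,0,0,0,0,0.8,0.2],[0,0,0,-0.85,0.92,0,0.2],[0,0,0,-0.85,0.92,0,0.2],[0,0,0,-0.85,0.92,0,0.2],[0,0,0,-0.85,0.92,0,0.2],[0,0,0,-0.85,0.92,0,0.2],[0,0,0,-0.85,0.92,0,0.2]]]' 10
python3 -m pendant '[[[0,0,0,0,0,0,0.2],[0,0,0,0,0,0,0.2],[0,0,0,0,0,-0.6,0.2],[0,0,0,0,0,-0.8,0.2],[0,0,0,0,0,-0.6,0.2],[0,0,0,0,0,-0.2,0.2],[0,0,0,0,0,0,0.2],[0,0,0,0,0,0,0.2],[0,0,0,0,0,0,0.2],[0,0,0,0,0,0,0.2]]]' 10
python3 - <<'E'
from h import *
print(r.get_obs()['ee_pos'],r.get_obs()['tool_rot'])
E
```

```text
time: 36.9
ee_pos: [439.2, 332.4, 136.0]
tool_rot: [-3.141, 0.0, -1.297]
force: [-0.0, 0.8, 0.6]
finger_gap: 35.6
time: 38.15
ee_pos: [440.7, 331.3, 47.9]
tool_rot: [-3.141, 0.0, -1.298]
force: [0.3, 0.5, -1.3]
finger_gap: 35.5
[440.72650369 331.33112119  47.85142675] [-3.14058499e+00  2.98840332e-04 -1.29763448e+00]
```

Over the plate's centre. Lower by about 17 mm.

```bash
python3 -m pendant '[[[0,0,0,0,0,-0.2,0.2],[0,0,0,0,0,-0.15,0.2],[0,0,0,0,0,-0.06,0.2],[0,0,0,0,0,-0.03,0.2],[0,0,0,0,0,0,0.2],[0,0,0,0,0,0,0.2],[0,0,0,0,0,0,0.2],[0,0,0,0,0,0,0.2],[0,0,0,0,0,0,0.2],[0,0,0,0,0,0,0.2]]]' 10
```

```text
time: 39.4
ee_pos: [440.2, 330.8, 30.1]
tool_rot: [3.141, -0.001, -1.298]
force: [-2.5, -2.1, 6.6]
finger_gap: 35.8
```

Seated (Fz 6.6 N). Release, rise, and check everything.

```bash
python3 -m pendant '[[[0,0,0,0,0,0,0.45],[0,0,0,0,0,0,0.55],[0,0,0,0,0,0,0.65],[0,0,0,0,0,0,0.75],[0,0,0,0,0,0,0.75],[0,0,0,0,0,0.5,0.8],[0,0,0,0,0,1,1],[0,0,0,0,0,1,1],[0,0,0,0,0,1,1],[0,0,0,0,0,1,1]]]' 10
python3 -m pendant '[[[0,0,0,0,0,0,1],[0,0,0,0,0,0,1],[0,0,0,0,0,0,1],[0,0,0,0,0,0,1],[0,0,0,0,0,0,1],[0,0,0,0,0,0,1],[0,0,0,0,0,0,1],[0,0,0,0,0,0,1],[0,0,0,0,0,0,1],[0,0,0,0,0,0,1]]]' 10
python3 - <<'E'
from h import *
i=r.camera_info('wrist');im=r.capture('wrist');H,S,V=hsvs(im)
x,y=proj('wrist',[440,331,70],i).astype(int);print(x,y,circ(im,i,(S>90)&(H<22),70,(x-18,y-18,x+18,y+18)))
t=r.capture('scene')
cv2.imwrite('pics/final.png',cv2.resize(t[110:280,60:400],None,fx=2.3,fy=2.3,interpolation=cv2.INTER_CUBIC))
E
```

```text
time: 40.65
ee_pos: [440.2, 331.0, 211.0]
tool_rot: [-3.142, -0.0, -1.298]
force: [1.0, 0.2, -0.4]
finger_gap: 87.8
time: 41.9
ee_pos: [440.4, 331.1, 209.7]
tool_rot: [-3.142, -0.0, -1.298]
force: [0.6, -0.4, 0.0]
finger_gap: 87.8
251 179 (array([439.3, 330.6]), array([27.4, 27.7]), array([439.3, 330.6]), 27.8, array([252., 181.]))
```

View pics/final.png

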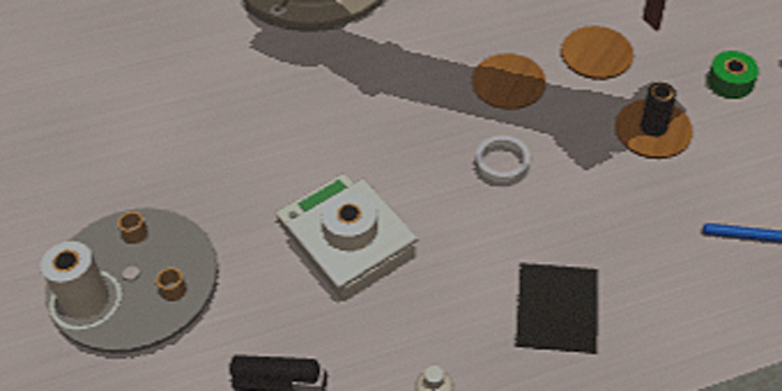

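All three rolls stand upright in their places and the mat is empty. Handing in.

```bash
python3 -c "
from cell import r
r.sign_off()"
```

```text
the job is handed in; nothing more can be done
```

All three rolls are in their places and the job is handed in at about 42 s on the robot's clock; no verdict was reported. I parked the ribbon roll on the mat, moved the tall roll from the scale to the ringed bay and the squat roll from the plate to the scale, then put the ribbon roll on the plate. I lowered each roll until the wrist force showed contact (3.5 to 8 N) before letting go.

| Roll | Measured centre after placing (mm) | Estimated centre of its place (mm) |
|---|---|---|
| Tall | (471, -386.5) on the bay | (471.5, -387.5) |
| Squat | (490, -86) on the scale | (490, -86) |
| Ribbon, parked | (644, 110) on the mat | (645, 108) |
| Ribbon, final | (439, 331) on the plate | (440, 331) |

- **Carousel and cores:** the last view showed all rolls upright. The cores were at the same pixels before and after the tall roll was placed, so the carousel did not visibly turn.
- **Measurements that disagreed:** the first top-view fit of the scale was about 27 mm off, so I dropped it for the platform corners seen by the wrist camera, which a re-read of the top view confirmed. The automatic ring fits were unreliable because of the shadow, so I read the bay's centre by eye from two views, which agreed within about 2 mm.

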